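# Clamp a driver board strip: to touch, then half a turn

### The arm

A 6-joint arm with a two-finger parallel gripper is mounted at the origin on a cart in front of the work surface, level with it; the furniture and walls round the work are solid. World frame = base frame: x ahead of the robot, y to its left, z up, the work surface at z = 0. Lengths are in m, angles in rad, forces in N, time in s.
With the tool pointing down it reaches from about 0.425 to 0.925 m from the base axis. Payload 12.5 kg.
Tool frame: the origin (TCP) lies midway between the tips of the shut fingers; the grasp point (between the pads) lies 19 mm behind it; y points along the fingers, z is the direction in which the jaws open and shut, and the axes are right-handed (so a half turn about y gives the same grasp; the last joint's range is limited). The gripper opens to 85 mm and grips with 20 to 120 N. Pads are 22 mm wide; open, the fingers measure 114 mm over their backs; the gripper's body (76 mm by 85 mm) begins 54 mm behind the grasp point. The pads swing forward as they close: fully open they stand 13 mm farther back than shut.
Start: joints at [1.216, 0.491, 1.559, -0, 1.092, -0.106], TCP at [0.154, 0.606, 0.231] pointing down, gripper open.
Joint ranges: [-3.1, 3.1], [-0.84, 2.19], [0.05, 2.79], [-1.13, 4.28], [0.06, 2.93], [-2.69, 2.69]. Speed limits (rad/s): [2.22, 2.22, 2.79, 3.14, 3.14, 3.14].

### API

Orientations are given as a 3x3 rotation matrix whose columns are the frame's x, y, z axes.
In Python, from workcell import move_to, servo_line, move_j, set_gripper, sleep, solve_ik, grab_frame, get_calibration, Unreachable, close_job, current_time, current_q, current_joint_vel, current_joint_efforts, current_eef_pos, current_eef_rot, current_contact_force, current_torque, current_finger_gap gives the robot as it stands. Calls block until the motion is done:
- move_to(position, orientation): joint-space move of the TCP to a pose.
- servo_line(position, attitude=None, vel=0.15): straight line of the TCP; attitude=None keeps the orientation; vel is the mean speed in m/s.
- move_j(angles): joint-space move.
- set_gripper(opening, grip_force=None): finger opening in m; grip_force is the grip in N (None keeps the last); returns when the fingers have stopped.
- sleep(seconds).
- solve_ik(position, orientation): joint angles nearest the present ones, or None.
- grab_frame(name): name is "scene" or "top"; returns (picture, depth): 420x560x3 uint8, red, green, blue; 420x560 float32, m along the optical axis (not along the pixel's ray), 0 where there is no reading.
- get_calibration(name): a dict with "fovy" (degrees; the focal length in pixels is half the picture's height over the tangent of half this angle, whatever the lens; pixels are square), "cx", "cy" (the principal point, pixels), "distortion" ([k1, k2, p1, p2, k3] as OpenCV has them; the pictures are not rectified), "world_to_cam" (4x4, takes a point from world to camera coordinates). Camera axes: x right, y up, looking along -z (the intrinsics and any distortion apply to the point x, -y, -z); pixel columns grow to the right and rows downward; lengths in m; the calibration is good to about 2 mm. A picture is of the moment at which its call begins. get_calibration takes no time and is no camera call.
A pose or a line that the arm cannot do raises Unreachable and nothing moves.
- close_job(): hands the job in, once; it reports no verdict.
Readings, each from a call of its own:
- current_time(): time.
- current_q(): joint angles.
- current_joint_vel(): joint speeds.
- current_joint_efforts(): joint torques, N m.
- current_eef_pos(): TCP position.
- current_eef_rot(): TCP orientation.
- current_contact_force(): force on the tool from outside, world axes, zero at the start.
- current_torque(): the same for the moment, N m.
- current_finger_gap(): finger opening in m.
Only numpy, scipy, OpenCV 4.12 (cv2) and the standard library are available. Lean on these libraries where they do the work, as an engineer would, in place of code of your own. Each camera call takes 0.05 s, during which the arm holds its last target. There are 200 camera calls.

### The job

Push the green board strip along its channel until it is fully home against the end stop. Then, with the strip still home, swing the clamp lever clockwise (seen from above) until the clamp foot just touches the board, and go on half a turn past that touch to clamp it. Leave the lever there, touch nothing at the end, and do not disturb the weight, thumb screw and press tip lying beside the fixture.

Things in the scene. Friction and masses are not known exactly. Their poses are not given: they have to be found in the camera images.
- fixture: Fixed clamping fixture, base 74 x 160 mm. Origin on the worktop; z up; its y axis runs along the board channel towards the end stop, x across. The channel is 25.6 mm wide between two rails (tops 29.5 mm above the worktop); its bed spans y = -60 to +85 mm, 24 mm high. A portal (74 mm wide in x, y = 38 to 62 mm, top 78 mm high) bridges it. Only screw, hub and lever stand higher.
- stop (a point): Middle of the end stop's face, at bed height: y = +75 mm in the fixture's frame. The strip's front end rests against it when fully home. The face looks to the fixture's -y.
- screw_axis (a point): Where the vertical clamp screw leaves the portal's top, 78 mm above the worktop (x = 0, y = +50 mm in the fixture). Under the portal the screw carries a round sprung foot, 22 mm across, on a stem set to an unknown length: lever height and angle do not tell when it touches the board. That happens 0.25 to 1.3 turns from the start.
- board_strip: Loose green circuit board strip, 24 x 160 x 2 mm (parts on it up to 4 mm), metal-backed, about 60 g, lying in the channel. Origin at the centre of its underside; its y axis is its long axis and points along the fixture's y. Fully home, its origin is at y = -5 mm in the fixture's frame; it starts 10 to 30 mm short of that. It slides with well under 1 N.
- strip_rear (a point): Middle of the strip's rear end, which is always at least 25 mm outside the bed's rear end, in free air 25 mm above the worktop, so closed fingertips can stand behind it, reach below it and push it home along the fixture's +y.
- clamp_lever: Black lever and hub on the clamp screw. Origin on the screw axis, half-way up the lever, 109 mm high or less; z up. The lever points along its own +y, reaches 52 mm from the axis, is 8 mm thick (12 at its round end) and 16 mm tall. Hub radius 11 mm, top 10 mm above the origin. Clockwise from above tightens; lever and foot turn and sink together, 10 mm a turn.
- lever_end (a point): In the lever's round end, half-way up, 46 mm from the axis. One finger standing behind the lever can push it round. Running free this takes under 1 N at 36 mm from the axis; at the touch it climbs to 2 N within 20 degrees of turn and to 4 N or more within 50, then stays at 5 to 10 N while the foot spring yields. The lever stays where it is left and can be turned back.
- gauge_weight: Loose pale brass calibration weight, 26 mm across, 38 mm high, standing beside the fixture; origin at the centre of its underside. Bystander.
- thumb_screw: Loose knurled thumb screw standing on its head, 22 mm across, 25 mm high; origin at the centre of its underside. Bystander.
- press_tip: Loose steel bar, 10 x 58 x 8 mm, lying beside the fixture; origin at the centre of its underside. Bystander.

How it is judged:
By the outcome, as a careful person would: the job done as asked, in the order asked, and still so for the second after the job is handed in, with the robot touching nothing.
It also fails if it takes over 72 s, if anything falls off the work surface, if the arm or the gripper's body presses on something with over 40 N, if the wrist force passes 120 N, or if a joint passes its speed limit or range.

## Working session

There is one attempt and no reset: what is moved stays moved. The work goes in short steps, each a Python script; the robot and the scene stay as the last script left them, time stands still between calls to the robot, and variables do not carry over. Pictures are saved under pics/ and viewed, on a budget of 10 in all, crops included, one or two more only if the job needs it, and the job is handed in when it is done.

```bash
mkdir -p pics; ls; cat > h.py <<'E'
import numpy as np, cv2
from workcell import *
def grab(n):
    im,d=grab_frame(n); np.savez(f'{n}.npz',im=im,d=d); return im,d
def K(c):
    f=210/np.tan(np.radians(c['fovy'])/2); return np.array([[f,0,c['cx']],[0,f,c['cy']],[0,0,1.]])
def px2w(n,uv,d=None,z=None):
    c=get_calibration(n); T=np.linalg.inv(np.array(c['world_to_cam']))
    p=cv2.undistortPoints(np.array(uv,float).reshape(-1,1,2),K(c),np.array(c['distortion'],float)).reshape(-1,2)
    r=np.c_[p[:,0],-p[:,1],-np.ones(len(p))]
    R=r@T[:3,:3].T; o=T[:3,3]
    s=np.asarray(d) if d is not None else (np.asarray(z)-o[2])/R[:,2]
    return o+R*np.reshape(s,(-1,1))
def w2px(n,P):
    c=get_calibration(n); T=np.array(c['world_to_cam'])
    q=np.reshape(P,(-1,3))@T[:3,:3].T+T[:3,3]; q=q*[1,-1,-1]
    return cv2.projectPoints(q,np.zeros(3),np.zeros(3),K(c),np.array(c['distortion'],float))[0].reshape(-1,2)
E
python3 - <<'E'
from h import *
for n in('scene','top'):
    im,d=grab(n); cv2.imwrite(f'pics/{n}0.png',cv2.cvtColor(im,cv2.COLOR_RGB2BGR))
    c=get_calibration(n);print(n,c['fovy'],c['distortion'],np.linalg.inv(np.array(c['world_to_cam'])).round(3).tolist())
print(current_time(),current_eef_rot())
E
```

```text
pics
scene 54.483284837030666 [-0.06923312  0.          0.          0.          0.        ] [[0.835, 0.365, -0.412, 0.166], [-0.551, 0.552, -0.627, -0.241], [-0.002, 0.75, 0.662, 0.648], [0.0, 0.0, 0.0, 1.0]]
top 42.75797766308876 [-0.12033489  0.          0.          0.          0.        ] [[0.026, 0.982, -0.186, 0.367], [-0.999, 0.032, 0.029, 0.302], [0.034, 0.185, 0.982, 0.931], [0.0, 0.0, 0.0, 1.0]]
0.1 [[ 9.69196775e-01 -3.07079634e-04  2.46287469e-01]
 [-2.46287646e-01 -8.68674938e-04  9.69196389e-01]
 [-8.36767213e-05 -9.99999576e-01 -9.17546869e-04]]
```

View pics/scene0.png

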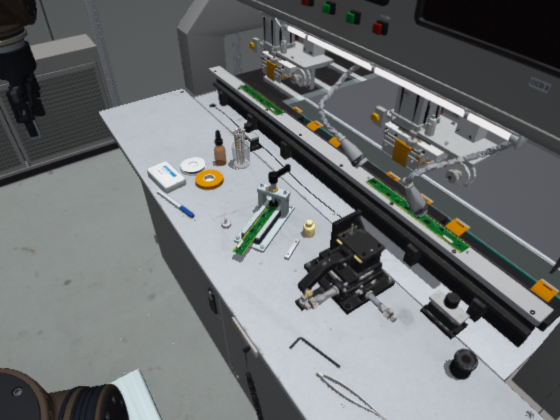

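View pics/top0.png

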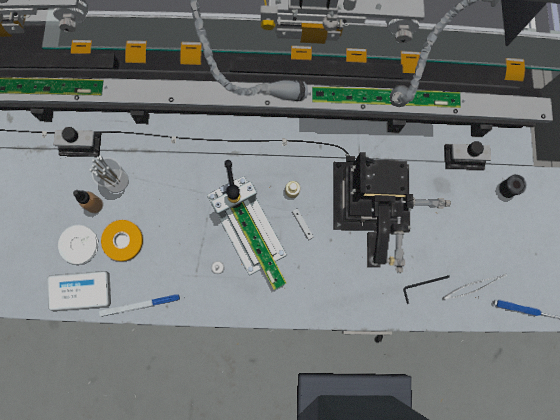

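The scene view shows the fixture at about (265,215) and the weight at (309,228). In the top view the portal and hub are at (233,192), the lever end at (228,163), the strip rear at (278,287), the thumb screw at (217,268), the bar at (302,223) and the weight at (292,188). I'll enlarge both.

```bash
python3 - <<'E'
from h import *
a=np.load('top.npz');b=np.load('scene.npz')
def crop(im,x,y,w,h,s): return cv2.resize(cv2.cvtColor(im[y:y+h,x:x+w],cv2.COLOR_RGB2BGR),None,fx=s,fy=s,interpolation=cv2.INTER_CUBIC)
A=crop(a['im'],195,150,125,150,4);B=crop(b['im'],215,155,120,110,2.5)
C=np.zeros((600,800,3),np.uint8);C[:,:500]=A;C[:275,500:800]=B
cv2.imwrite('pics/c1.png',C)
E
```

```text
(no output)
```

View pics/c1.png

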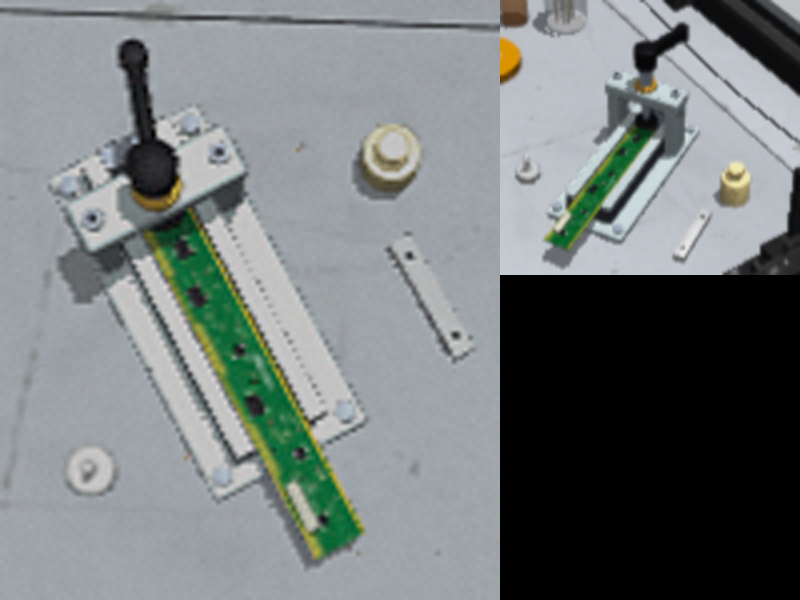

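The enlarged crop shows the portal top corners near (65,207), (87,250), (245,168) and (222,125). The base's rear corners are at (218,500) and (367,420), the strip's rear corners at (318,560) and (363,533), the hub at (152,165) and the lever end at (132,55).

```bash
python3 - <<'E'
from h import *
def P(l,z): return px2w('top',[(195+(u-1.5)/4,150+(v-1.5)/4) for u,v in l],z=z)[:,:2]
pt=P([(65,207),(87,250),(245,168),(222,125)],.078); print('portal',pt.round(4).tolist(),pt.mean(0))
sr=P([(318,560),(363,533)],.027);print('strip rear',sr.round(4).tolist(),sr.mean(0))
br=P([(218,500),(367,420)],.006);print('base rear',br.round(4).tolist(),br.mean(0), np.linalg.norm(br[0]-br[1]))
hub=P([(152,165)],.117)[0];le=P([(133,55)],.115)[0];print('hub',hub,'end',le)
strip=P([(147,237),(318,560),(363,533),(192,212)],.0265)
e1=strip[0]-strip[1];e2=strip[3]-strip[2]
for e in(e1,e2,pt.mean(0)-br.mean(0),pt[1]-pt[2]@np.eye(2)):print(np.degrees(np.arctan2(e[1],e[0])))
print('by',P([(391,155)],.03),P([(90,470)],.01),P([(403,240),(460,350)],.008))
a=np.load('top.npz');
w=px2w('top',[(u,v) for v in range(140,310) for u in range(190,325)],d=a['d'][140:310,190:325].ravel())
# hub/lever points
m=w[:,2]>.095; print('high pts',m.sum(),w[m].min(0),w[m].max(0),np.percentile(w[m][:,2],[10,50,90]))
np.save('w.npy',w)
m=(w[:,2]>.074)&(w[:,2]<.082)&(abs(w[:,:2]-hub).max(1)<.06)
r=cv2.minAreaRect(w[m][:,:2].astype(np.float32)*1000);print(m.sum(),r)
g=(w[:,2]>.022)&(w[:,2]<.034);print(g.sum(),cv2.minAreaRect(w[g][:,:2].astype(np.float32)*1000))
E
```

```text
portal [[0.5358, 0.3884], [0.5184, 0.3786], [0.5543, 0.3161], [0.572, 0.3261]] [0.5451334  0.35230035]
strip rear [[0.399, 0.2809], [0.4107, 0.2623]] [0.40484973 0.27159435]
base rear [[0.4241, 0.324], [0.4604, 0.2608]] [0.44227394 0.29242215] 0.07286640629251877
hub [0.54575534 0.3515323 ] end [0.59018647 0.3610256 ]
29.68933226210963
29.647168383968506
30.2052276361648
119.87461390557979
by [[0.57272737 0.25424827]] [[0.43498286 0.37908301]] [[0.53975711 0.247009  ]
 [0.49191147 0.22118638]]
high pts 385 [0.36652252 0.3017213  0.09866804] [0.59555799 0.36765103 0.93122823] [0.11407048 0.11727126 0.93122823]
292 ((545.4686279296875, 352.3029479980469), (22.644094467163086, 72.86219024658203), 29.359407424926758)
2262 ((493.05413818359375, 313.7872619628906), (187.08868408203125, 145.35728454589844), 0.9067638516426086)
```

```bash
cat >> h.py <<'E'
S=np.array([.5453,.3522]); A0=np.radians(29.9)
yf=np.array([np.cos(A0),np.sin(A0)]); xf=np.array([yf[1],-yf[0]])
R=np.c_[np.r_[yf,0],[0,0,-1.],np.r_[-xf,0]]
def W(x,y,z): return np.r_[S+xf*x+yf*(y-.05),z]   # fixture -> world (m)
def F(p): d=np.asarray(p)[:2]-S; return np.r_[d@xf,d@yf+.05]
E
python3 - <<'E'
from h import *
set_gripper(0.0); print(current_time(),current_finger_gap())
move_to(W(0,-.142,.2),R); print(current_time(),current_eef_pos())
servo_line(W(0,-.142,.012),vel=.15)
f0=np.array(current_contact_force()); print(current_time(),f0)
y=-.142; log=[]
while y<-.085:
    y+= .003 if y<-.108 else .001
    servo_line(W(0,y,.012),vel=.04)
    f=np.array(current_contact_force())-f0; fy=f[:2]@yf
    log.append((round(y*1e3,1),round(fy,2),round(F(current_eef_pos())[1]*1e3,2)))
    if fy<-4: break
print(log,current_time())
E
```

```text
0.8667 0.0002993296351194261
2.4083 [0.37888642 0.25695612 0.20011931]
3.8083 [-1.32354625 -0.37401123 -1.00208867]
[(-139.0, np.float64(2.31), np.float64(-138.56)), (-136.0, np.float64(0.84), np.float64(-135.78)), (-133.0, np.float64(1.15), np.float64(-132.85)), (-130.0, np.float64(0.4), np.float64(-129.84)), (-127.0, np.float64(0.77), np.float64(-126.82)), (-124.0, np.float64(0.81), np.float64(-123.82)), (-121.0, np.float64(0.97), np.float64(-120.82)), (-118.0, np.float64(2.29), np.float64(-117.79)), (-115.0, np.float64(1.24), np.float64(-114.79)), (-112.0, np.float64(0.91), np.float64(-111.77)), (-109.0, np.float64(1.12), np.float64(-108.82)), (-106.0, np.float64(2.28), np.float64(-105.79)), (-105.0, np.float64(0.88), np.float64(-104.96)), (-104.0, np.float64(1.28), np.float64(-103.95)), (-103.0, np.float64(2.23), np.float64(-102.9)), (-102.0, np.float64(1.47), np.float64(-101.89)), (-101.0, np.float64(1.41), np.float64(-100.9)), (-100.0, np.float64(0.91), np.float64(-99.9)), (-99.0, np.float64(1.37), np.float64(-98.93)), (-98.0, np.float64(1.65), np.float64(-97.89)), (-97.0, np.float64(0.6), np.float64(-96.93)), (-96.0, np.float64(1.15), np.float64(-95.89)), (-95.0, np.float64(0.85), np.float64(-94.93)), (-94.0, np.float64(1.35), np.float64(-93.9)), (-93.0, np.float64(-3.61), np.float64(-93.6)), (-92.0, np.float64(-6.59), np.float64(-93.48))] 10.3083
```

```bash
cat >> h.py <<'E'
def C(a,r=.040,z=.085): return np.r_[S+r*np.array([np.cos(a),np.sin(a)]),z]
E
python3 - <<'E'
from h import *
servo_line(W(0,-.112,.012),vel=.08)
servo_line(W(0,-.112,.15),vel=.25)
a=np.radians(57)
move_to(C(a,r=.07,z=.19),R)
print(current_time())
ims=[grab(n)[0] for n in('top','scene')]
A=cv2.resize(ims[0][150:300,195:320],None,fx=3.2,fy=3.2,interpolation=cv2.INTER_CUBIC)
B=cv2.resize(ims[1][135:275,215:325],None,fx=3.4,fy=3.4,interpolation=cv2.INTER_CUBIC)
o=np.zeros((480,780,3),np.uint8);o[:480,:400]=A;o[:476,405:779]=B
cv2.imwrite('pics/c2.png',cv2.cvtColor(o,cv2.COLOR_RGB2BGR))
print(w2px('top',[W(-.012,-.085,.027),W(.012,-.085,.027)]))
E
```

```text
12.325
[[265.91106537 275.4194149 ]
 [278.48173678 268.64852369]]
```

View pics/c2.png

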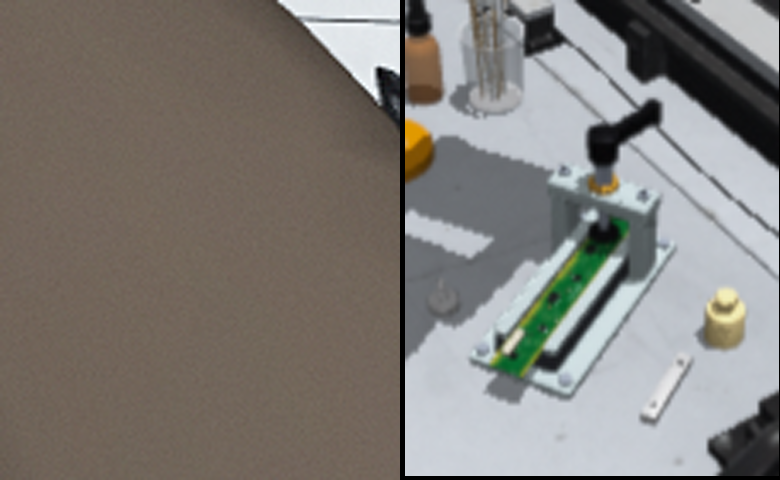

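The top view is blocked by the arm. In the scene view the strip's rear corners are at crop (493,370) and (523,378), the bystanders haven't moved, and the lever still points away at (655,108).

```bash
cat > turn.py <<'E'
from h import *
def read(f0=0,n=3):
    v=[]
    for _ in range(n): sleep(.02); v.append(current_contact_force())
    return np.mean(v,0)-f0
def step(ad,f0,delta=22,vel=.08):
    servo_line(C(np.radians(ad)),vel=vel)
    f=read(f0); l=np.radians(ad-delta); n=np.array([-np.sin(l),np.cos(l)])
    return ad,-0+float(f[:2]@n),float(f[:2]@[np.cos(l),np.sin(l)]),current_time()
E
python3 - <<'E'
from turn import *
import json
print('strip px pred',w2px('scene',[W(-.012,-.085,.027),W(.012,-.085,.027)]).round(1).tolist(),'seen (240.9,243.8),(249.7,246.2)')
servo_line(C(np.radians(57),r=.07,z=.085),vel=.2)
servo_line(C(np.radians(57)),vel=.1)
sleep(.1); f0=read(n=8); print('f0',f0,current_time())
log=[];ad=57
while ad>57-300:
    ad-=8; log.append(step(ad,f0))
    if len(log)>1 and min(log[-1][1],log[-2][1])>4.: break
    if abs(log[-1][1])>15: break
json.dump(dict(f0=f0.tolist(),log=log),open('log1.json','w'))
for l in log: print('%.0f n=%.2f r=%.2f t=%.2f'%l)
E
```

```text
strip px pred [[238.0, 241.7], [248.0, 245.5]] seen (240.9,243.8),(249.7,246.2)
f0 [-0.01195222 -0.15740856  0.32053053] 13.7833
49 n=-0.01 r=-0.05 t=14.08
41 n=0.58 r=0.10 t=14.38
33 n=-0.02 r=-0.16 t=14.68
25 n=0.15 r=-0.07 t=14.98
17 n=0.57 r=0.19 t=15.28
9 n=0.61 r=-0.19 t=15.58
1 n=0.13 r=-0.10 t=15.88
-7 n=-0.21 r=-0.75 t=16.18
-15 n=0.31 r=0.30 t=16.48
-23 n=0.16 r=0.40 t=16.78
-31 n=-0.18 r=0.13 t=17.08
-39 n=0.16 r=0.16 t=17.38
-47 n=-0.19 r=-0.14 t=17.68
-55 n=0.16 r=0.13 t=17.98
-63 n=0.17 r=0.02 t=18.28
-71 n=-0.07 r=-0.27 t=18.58
-79 n=-0.02 r=-0.20 t=18.88
-87 n=0.16 r=-0.65 t=19.18
-95 n=-0.24 r=-0.19 t=19.48
-103 n=-0.14 r=-0.28 t=19.78
-111 n=0.29 r=-0.31 t=20.08
-119 n=0.10 r=-0.33 t=20.38
-127 n=0.18 r=0.16 t=20.68
-135 n=-0.02 r=0.04 t=20.98
-143 n=-0.44 r=-0.64 t=21.28
-151 n=0.04 r=-0.16 t=21.58
-159 n=0.14 r=0.02 t=21.88
-167 n=0.80 r=-2.29 t=22.18
-175 n=0.75 r=-0.94 t=22.48
-183 n=2.05 r=-0.71 t=22.78
-191 n=2.58 r=0.45 t=23.08
-199 n=3.39 r=-0.71 t=23.38
-207 n=2.59 r=-6.37 t=23.68
-215 n=2.75 r=-8.31 t=23.98
-223 n=3.28 r=-2.65 t=24.28
-231 n=3.28 r=-2.12 t=24.58
-239 n=3.70 r=-2.82 t=24.88
-247 n=4.75 r=-2.77 t=25.18
```

The force rises from a pusher angle of about -163 deg, but there's a radial spike at -207 to -215. I'll look at what's happening there.

```bash
python3 - <<'E'
from h import *
ims=[grab(n)[0] for n in('top','scene')]
A=cv2.resize(ims[0][130:290,180:310],None,fx=3,fy=3,interpolation=cv2.INTER_CUBIC)
B=cv2.resize(ims[1][110:250,230:325],None,fx=4.2,fy=4.2,interpolation=cv2.INTER_CUBIC)
o=np.zeros((590,795,3),np.uint8);o[:480,:390]=A;o[:588,395:794]=B
cv2.imwrite('pics/c3.png',cv2.cvtColor(o,cv2.COLOR_RGB2BGR)); print(current_contact_force(),current_torque(),current_eef_pos()-C(np.radians(-247)))
E
```

```text
[-3.96185733 -3.4276698  -1.21167455] [-0.52513754  0.61799879 -0.06095459] [-5.55328958e-04 -3.39556506e-05 -1.04322664e-04]
```

View pics/c3.png

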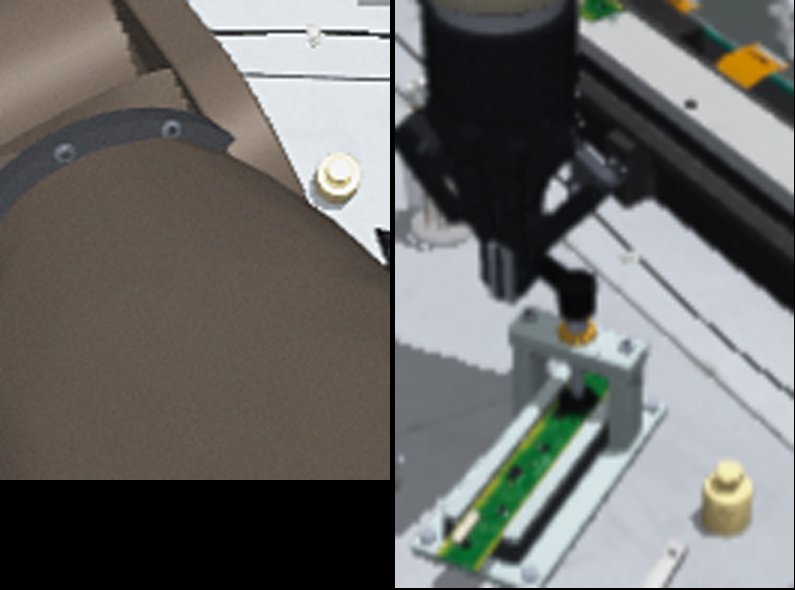

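The top view is blocked again. The scene view shows the finger behind the lever, the lever swung to the back left with its hub at (577,295), the foot down on the board at (578,400), and nothing disturbed. The radial spike is the finger's corner against the lever's bulbous end. From the force rise, touch was at a pusher angle of about -163 deg. By symmetry of the finger's cross-section I'll push on to -343.5.

```bash
python3 - <<'E'
from turn import *
import json
f0=np.array(json.load(open('log1.json'))['f0'])
for ad in list(np.arange(-255,-343,-8))+[-343.5]:
    l=step(ad,f0); print('%.1f n=%.2f r=%.2f t=%.2f'%l)
    if abs(l[1])>22 or abs(l[2])>22: break
print((current_eef_pos()-C(np.radians(ad))).round(4))
servo_line(C(np.radians(ad+18)),vel=.1)
servo_line(C(np.radians(ad+18),z=.2),vel=.25)
move_to([.30,.56,.25],R)
im,_=grab('top'); im2,_=grab('scene'); print(current_time())
A=cv2.resize(im[150:300,195:320],None,fx=4,fy=4,interpolation=cv2.INTER_CUBIC)
B=cv2.resize(im2[155:265,215:335],None,fx=2.5,fy=2.5,interpolation=cv2.INTER_CUBIC)
o=np.zeros((600,800,3),np.uint8);o[:,:500]=A;o[:275,500:]=B
cv2.imwrite('pics/c4.png',cv2.cvtColor(o,cv2.COLOR_RGB2BGR))
E
```

```text
-255.0 n=6.20 r=-4.01 t=25.58
-263.0 n=6.26 r=-4.34 t=25.88
-271.0 n=4.89 r=-3.72 t=26.18
-279.0 n=4.84 r=-3.24 t=26.48
-287.0 n=4.55 r=-2.48 t=26.78
-295.0 n=4.54 r=-2.84 t=27.08
-303.0 n=4.02 r=-3.21 t=27.38
-311.0 n=5.16 r=-3.33 t=27.68
-319.0 n=5.87 r=-3.21 t=27.98
-327.0 n=7.12 r=-4.20 t=28.28
-335.0 n=5.51 r=-2.67 t=28.58
-343.5 n=5.80 r=-2.98 t=28.88
[-0.0001  0.0016  0.0002]
31.1417
```

View pics/c4.png

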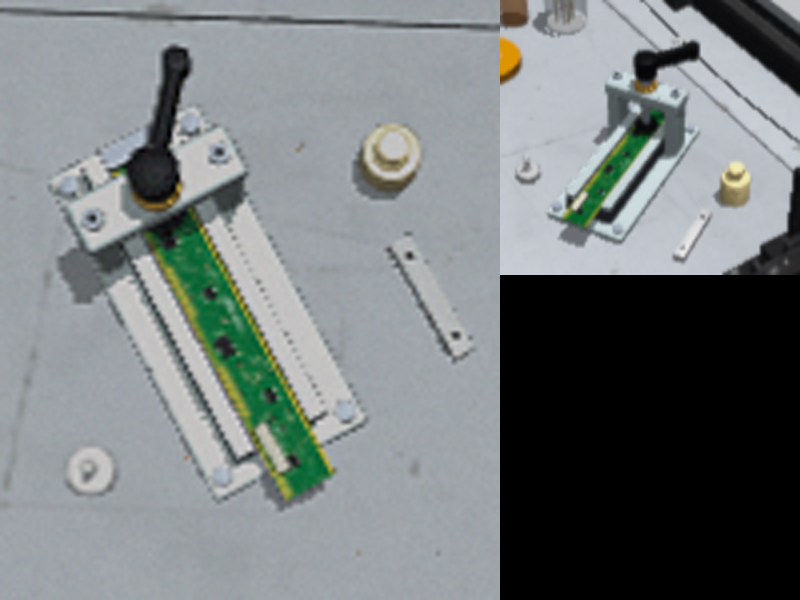

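In the top view the strip's rear corners are at (288,502) and (333,470), the hub at (153,172) and the lever end at (176,60). The bystanders are at the same pixels as before. I'll work out the numbers from these.

```bash
python3 - <<'E'
from h import *
def P(l,z): return px2w('top',[(195+(u-1.5)/4,150+(v-1.5)/4) for u,v in l],z=z)[:,:2]
sr=P([(288,502),(333,470)],.027);print('rear fixture y',[F(p)*1e3 for p in sr])
h=P([(153,172)],.109)[0];e=P([(176,60)],.107)[0]
a=np.degrees(np.arctan2(*(e-S)[::-1]));b=np.degrees(np.arctan2(*(e-h)[::-1]))
print(a,b,np.linalg.norm(e-S),np.linalg.norm(e-h),h)
# model: lever angle for pusher angle pa, finger half sizes hx (along tool x), hz
for hx,hz in((8.6,14.5),(8.6,11),(8.6,8),(11,14.5),(8.6,5)):
    out=[]
    for pa in(-163,-343.5+2.3):
        ds=np.radians(np.arange(5,60,.1)); l=np.radians(pa)-ds
        hh=hx*abs(np.sin(A0-l))+hz*abs(np.cos(A0-l))
        out.append(pa-np.degrees(ds[np.argmin(abs(40*np.sin(ds)-5-hh))]))
    print(hx,hz,out)
E
```

```text
rear fixture y [array([-10.71144643, -85.13266347]), array([ 12.31929198, -82.26058161])]
-9.61340961984006 -8.662179873744014 0.046246190838452036 0.04670443149380623 [0.54472506 0.35151098]
8.6 14.5 [np.float64(-195.1999999999999), np.float64(-373.5999999999999)]
8.6 11 [np.float64(-191.29999999999993), np.float64(-369.4999999999999)]
8.6 8 [np.float64(-187.49999999999994), np.float64(-365.5999999999999)]
11 14.5 [np.float64(-197.8999999999999), np.float64(-376.2999999999999)]
8.6 5 [np.float64(-183.29999999999995), np.float64(-361.29999999999995)]
```

```bash
python3 -c "
from workcell import *
print(current_contact_force(),current_time()); close_job()"
```

```text
[ 0.4827241  -0.08882761  0.41989976] 31.1417
the job is handed in; nothing more can be done
```

The strip is home against its stop and the lever is clamped about half a turn past the touch. I handed the job in at 31 s with the robot clear of everything.

- **Strip:** I pushed it with closed fingers until the force at the end stop rose to 6.6 N. In the last top picture its rear is at y = -83.7 mm, against -85 mm when home, which is within the camera's 2 mm. An earlier side-view check was off by 2 to 3 px (about 3–6 mm), which I put down to reading the coarse picture. I trusted the stop force and the top view.
- **Lever:** Turning clockwise, the force began to rise about 203° (0.56 turns) from the start. It reached 2 N some 20° later and stayed at about 4 to 7 N under clamping.
- **Half turn:** From the touch to the final position I estimate 178°, give or take about 5°. The camera puts the lever at -9° in the world frame, which agrees with where the finger stopped.
- **Odd reading:** Part-way round, a sideways force of up to 8 N showed briefly. I think the finger's corner was catching on the lever's round end. It cleared, and the picture taken soon after showed nothing wrong.
- **Bystanders:** The weight, thumb screw and press tip are at the same pixels as at the start.

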